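# Make up the cellar kit and the guest kit on the hall cabinet

### The arm

A 7-joint arm with a two-finger parallel gripper is mounted at the origin on the work surface. World frame = base frame: x ahead of the robot, y to its left, z up, the work surface at z = 0. Lengths are in m, angles in rad, forces in N, time in s.
With the tool pointing down it reaches from about 0.4 to 0.85 m from the base axis. Payload 10.4 kg.
Tool frame: the origin (TCP) lies midway between the tips of the shut fingers; the grasp point (between the pads) lies 19 mm behind it (grip_point_offset is the distance from the TCP to the grasp point, in m); z points along the fingers, y is the line along which they close (so a half turn about z gives the same grasp; the last joint's range is limited). The gripper opens to 87 mm and grips with 3 to 60 N. Pads are 19 mm wide; open, the fingers measure 117 mm over their backs; the gripper's body (75 mm by 190 mm) begins 51 mm behind the grasp point.
Start: joints at [-1.144, 0.332, -0.065, 1.46, 0.022, 1.35, -0.088], TCP at [0.272, 0.563, 0.223] pointing down, gripper open.
Joint ranges: [-2.6, 2.6], [-0.5, 2.12], [-1.47, 1.34], [0.16, 2.42], [-1.27, 4.41], [0.06, 2.06], [-2.6, 2.6]. Speed limits (rad/s): [2.22, 2.22, 2.79, 2.79, 3.14, 3.14, 3.14].

### API

Orientations are given as a unit quaternion [w, x, y, z].
In Python, from cell import state, get_image, job_done, grip_point_offset gives the robot as it stands. The module is installed in compiled form; this text tells all that it offers.
- The arm moves only by the tool move_arm, never from a script. Its argument "increments" is a list of rows, each a list of 7 numbers: the shift along the tool's x, y, z scaled (see below), then the turn, a rotation vector about the tool's x, y, z scaled (see below), then the closure, from -1 (fully open) to 1 (shut). A call has 1 to 5 rows; each row shifts and turns the commanded pose from where the row before left it, along the tool's axes as they then stand; what a row does not reach is not made up. The controller multiplies each number of a shift by 40 mm and each number of a turn by 6 degrees. A row lasts 1/8 s, in which the tool goes at most 62.5 mm and 10.7 degrees, less where a joint would pass 70% of its speed; a pose out of reach is approached as far as the arm can. A call with a number of a shift or a turn outside -1 to 1 is refused whole. A call with a gripper value outside its range is refused whole. The fingers move at their own pace and stop on an object; the grip force is fixed at half the most. Time passes only in rows, so rows that do not move let the fingers close. It gives the time, the measured TCP pose, the force, the opening and the grip force at its end, in the units of the state.
- state(): the state, without advancing time (a new reading comes with each control period).
- get_image(name): name is "side" or "top" or "wrist"; returns a dict with "color" (420x560x3 uint8, red, green, blue), "z_map" (420x560 float32, m along the optical axis (not along the pixel's ray), 0 where there is no reading), "intrinsics" (3x3 intrinsics, pixels), "dist" ([k1, k2, p1, p2, k3] as OpenCV has them; the pictures are not rectified), "camera_from_world" (4x4, takes a point from world to camera coordinates); the wrist camera has in their place "hand_eye" (4x4, takes a point from camera to tool coordinates, whose origin is the TCP and whose axes are the flange's). Camera axes: x right, y up, looking along -z (the intrinsics and any distortion apply to the point x, -y, -z); pixel columns grow to the right and rows downward; lengths in m; the calibration is good to about 2 mm. A picture is of the moment at which its call begins: read the wrist's pose just before it.
- job_done(): hands the job in; it is judged then, once.
The state is a dict: "time": time; "q": joint angles; "dq": joint speeds; "tau": joint torques, N m; "tcp_pos": TCP position; "orientation": TCP orientation; "contact_force": force on the tool from outside, world axes, zero at the start; "torque": the same for the moment, N m; "finger_gap": finger opening in m; "gripper_force": force on a finger pad.
Only numpy, scipy, OpenCV 4.12 (cv2) and the standard library are available. Lean on these libraries where they do the work, as an engineer would, in place of code of your own. Each camera call takes 0.05 s, during which the arm holds its last target. There are 200 camera calls.

### The job

Make up two kits from the things on the cabinet top: for the cellar, lay the chrome torch in the wide compartment of the plywood tray and the long key with the ring-shaped bow in the narrow one; for the guest, open the hinged grey case, lay the square-headed key and the black garage remote flat on its floor side by side, and shut the lid fully. Set the torch and the remote down rather than dropping them, and leave the round-headed key and the yellow battery box where they are.

Things in the scene. Friction and masses are not known exactly. Their poses are not given: they have to be found in the camera images.
- torch: chrome pocket torch, lying; 110 mm long along its x (lens end at +x), round body 22 mm across between hexagonal ends 28 mm across flats (they keep it from rolling). Origin on its axis at mid-length, about 14 mm above what it lies on; grip the body there across y. About 120 g.
- bit_key: long steel cellar key, lying flat, 103 mm long along its x: round shaft 8 mm thick from x = -27 to +50 mm, ring-shaped bow of 30 mm outer diameter centred at x = -38 mm, flag-like bit at x = +31 to +45 mm reaching to y = +18 mm; 8 mm high. Origin on the underside below the shaft; grip the shaft there across y. About 60 g.
- square_key: key with a SQUARE black head, lying flat: head 30 x 30 x 8 mm high, steel blade 9 mm wide and 5 mm high running from the head to x = +51 mm. Origin under the centre of the head; grip the head across y. About 30 g.
- round_key: key with a ROUND black head (36 mm diameter, 8 mm high), the same steel blade to x = +51 mm; it belongs to no kit and stays where it lies. Origin under the centre of the head.
- remote: black garage remote with two round grey buttons, lying flat, 60 (x) x 34 (y) x 14 mm high; origin at the centre of its underside; grip across y. About 50 g.
- battery_box: yellow round plastic battery box with screw-top lid, upright, 50 mm diameter, 55 mm high; it stays where it stands. Origin at the centre of its underside.
- tray: open plywood tray, fixed, 150 (x) x 170 (y) x 16 mm high, walls 6 mm, floor 6 mm thick. A divider along x as high as the walls makes two compartments, each 138 mm long: the wide one from y = -15 to +79 mm (centre y = +32 mm), the narrow one from y = -79 to -21 mm (centre y = -50 mm). Origin at the centre of the underside.
- case: lower half of a grey hinged hard case, fixed, 120 (x) x 176 (y) x 30 mm high, walls and floor 4 mm; origin at the centre of its underside. The lid's hinge line runs along y at x = +60 mm, z = +30 mm (the side away from the robot).
- case_lid (a joint): angle of the case lid in rad: 0 shut, grows as the front edge swings up and away from the robot, stop at 2.1. The shut lid is a shell 12 mm thick on the case (42 mm overall). The hinge is stiff (0.18 N m; about 1 to 2 N at the tab) and the lid stays where it is left. At the start it is shut or slightly ajar (up to 0.2).
- case_lid_tab (a point): grip point on the lid's black pull tab, a tongue 16 mm wide (y), 10 mm thick, standing out 34 mm from the middle of the lid's front edge (towards the robot when shut, up when open). The point: mid-thickness, 22 mm out from the edge, 142 mm from the hinge line, 5 mm above it when shut. Pinch its sides along y from above and follow the hinge's arc; it turns between the fingers.
Not all that is in view belongs to the job. There is more than one size of the case; the one meant has the size given above. Leave any red look-alike of the square_key alone.

How it is judged:
On the way, in this order (a step that is already met when the one before it is completed fails the run):
1. the case has been opened (value of joint case_lid above 1 rad), for 0.2 s.
2. the square-headed key and the remote lie flat in the open case (x of square_key in the frame of case between -0.056 and 0.056 m and y of square_key in the frame of case between -0.084 and 0.084 m and z of each of square_key, remote in the frame of case below 0.01 m and angle between each of square_key, remote's own z axis and vertical below 0.15 rad and x of remote in the frame of case between -0.056 and 0.056 m and y of remote in the frame of case between -0.084 and 0.084 m and value of joint case_lid above 0.5 rad), for 0.2 s.
At the end, for the whole second after the job is handed in: Square-headed key and remote flat on the case floor (within 6 mm, 0.15 rad), lid shut (under 0.05 rad); torch in the wide, ring-bowed key in the narrow tray compartment, level on its floor, origins within 30 mm of the tray's middle along x; all released and at rest (x of square_key in the frame of case between -0.056 and 0.056 m and y of square_key in the frame of case between -0.084 and 0.084 m and z of each of square_key, remote in the frame of case below 0.01 m and angle between each of square_key, remote, bit_key's own z axis and vertical below 0.15 rad and x of remote in the frame of case between -0.056 and 0.056 m and y of remote in the frame of case between -0.084 and 0.084 m and value of joint case_lid below 0.05 rad and x of torch in the frame of tray between -0.03 and 0.03 m and y of torch in the frame of tray between -0.015 and 0.079 m and z of torch in the frame of tray below 0.026 m and angle between torch's own x axis and vertical between 1.45 and 1.69 rad and x of bit_key in the frame of tray between -0.03 and 0.03 m and y of bit_key in the frame of tray between -0.079 and -0.021 m and z of bit_key in the frame of tray below 0.012 m and linear speed of each of torch, bit_key, square_key, remote below 0.02 m/s and angular speed of each of torch, bit_key, square_key, remote below 0.2 rad/s); the robot touches nothing.
It fails at once if the round-headed key is moved more than 15 mm (distance of round_key from where it was at the start of the episode above 0.015 m).
It fails at once if the battery box is moved more than 15 mm (distance of battery_box from where it was at the start of the episode above 0.015 m).
It fails at once if the torch is dropped (moves faster than 0.7 m/s, about a 25 mm fall, out of the fingers) (linear speed of torch above 0.7 m/s and contact force between torch and the fingers below 0.05 N).
It fails at once if the remote is dropped (moves faster than 0.7 m/s, about a 25 mm fall, out of the fingers) (linear speed of remote above 0.7 m/s and contact force between remote and the fingers below 0.05 N).
It also fails if it takes over 144 s, if anything falls off the work surface, if the arm or the gripper's body presses on something with over 40 N, if the wrist force passes 120 N, or if a joint passes its speed limit or range.

## Working session

There is one attempt and no reset: what is moved stays moved. The work goes in short steps, Python scripts to look and compute and a tool call to move; the robot and the scene stay as the last step left them, time stands still between calls to the robot, and variables do not carry over. Pictures are saved under pics/ and viewed, at most 14 in all, crops included, and the job is handed in when it is done.

Besides the shell and the picture viewer there is one more tool, called after ">>>" as a command line: name --pt "numbers of a row" for each row, then --argument value for the rest. move_arm: Moves the arm, as the interface text tells. Its arguments: {"type":"object","properties":{"increments":{"type":"array","items":{"type":"array","items":{"type":"number","minimum":-1,"maximum":1}}}},"required":["increments"]}

```bash
mkdir -p pics; cat > h.py <<'E'
import numpy as np, cv2, pickle
from cell import state, get_image, job_done, grip_point_offset
from scipy.spatial.transform import Rotation as R
def snap(n):
    s=state(); im=get_image(n); im['s']=s
    if 'hand_eye' in im:
        T=np.eye(4); q=s['orientation']; T[:3,:3]=R.from_quat([q[1],q[2],q[3],q[0]]).as_matrix(); T[:3,3]=s['tcp_pos']
        im['wc']=T@np.array(im['hand_eye'])
    else: im['wc']=np.linalg.inv(np.array(im['camera_from_world']))
    return im
def ray(im,px):
    px=np.array(px,float).reshape(-1,1,2)
    u=cv2.undistortPoints(px,np.array(im['intrinsics']),np.array(im['dist'],float)).reshape(-1,2)
    d=np.c_[u[:,0],-u[:,1],-np.ones(len(u))]
    return im['wc'][:3,3], d@im['wc'][:3,:3].T
def onz(im,px,z):
    o,d=ray(im,px); return o+d*((z-o[2])/d[:,2])[:,None]
def pts(im):   # world points per pixel from depth
    h,w=im['z_map'].shape; g=np.stack(np.meshgrid(np.arange(w),np.arange(h)),-1).reshape(-1,2)
    o,d=ray(im,g); return (o+d*im['z_map'].reshape(-1,1)).reshape(h,w,3)
def proj(im,P):
    c=np.linalg.inv(im['wc']); p=np.array(P,float).reshape(-1,3)@c[:3,:3].T+c[:3,3]
    p=p*[1,-1,-1]
    return cv2.projectPoints(p,np.zeros(3),np.zeros(3),np.array(im['intrinsics']),np.array(im['dist'],float))[0].reshape(-1,2)
def save(im,n,crop=None,k=1):
    c=im['color'][...,::-1]
    if crop: c=c[crop[1]:crop[3],crop[0]:crop[2]]
    cv2.imwrite('pics/'+n+'.png',cv2.resize(np.ascontiguousarray(c),None,fx=k,fy=k,interpolation=cv2.INTER_CUBIC))
E
python3 - <<'E'
from h import *
s=state(); print(s['tcp_pos'],s['orientation'],grip_point_offset if not callable(grip_point_offset) else grip_point_offset(),s['time'])
for n in ['top','side']:
    im=snap(n); save(im,n+'0',k=1.4); pickle.dump(im,open(n+'0.pkl','wb'))
    print(n,im['wc'].round(3).tolist(),np.array(im['intrinsics']).round(1).tolist())
E
```

```text
[0.27155703 0.56249077 0.22175774] [-1.25678624e-04  2.22966634e-01  9.74825825e-01 -6.89855738e-04] 0.0187 0.0
top [[-0.02, 0.995, -0.101, 0.3], [-1.0, -0.021, -0.006, -0.088], [-0.008, 0.101, 0.995, 1.333], [0.0, 0.0, 0.0, 1.0]] [[485.1, 0.0, 287.0], [0.0, 485.1, 209.1], [0.0, 0.0, 1.0]]
side [[-0.999, 0.023, -0.041, 0.396], [-0.046, -0.651, 0.757, 0.683], [-0.009, 0.758, 0.652, 0.727], [0.0, 0.0, 0.0, 1.0]] [[417.3, 0.0, 278.5], [0.0, 417.3, 208.3], [0.0, 0.0, 1.0]]
```

View pics/top0.png

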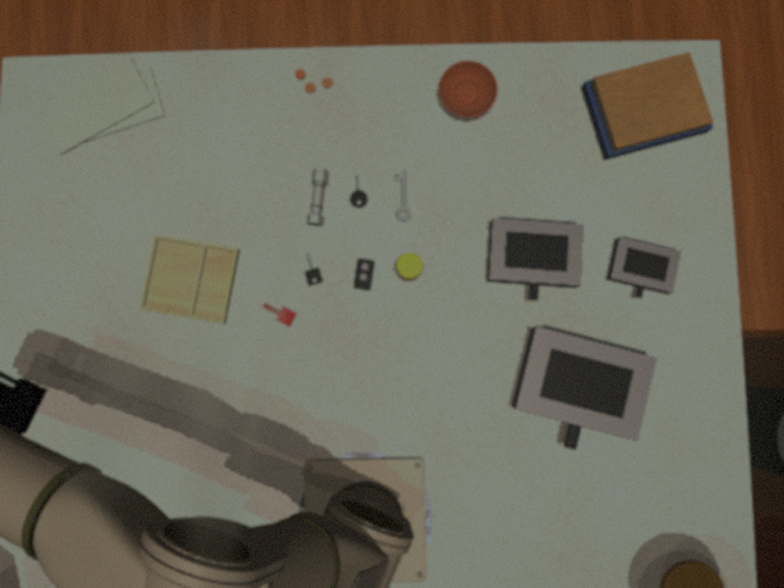

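View pics/side0.png

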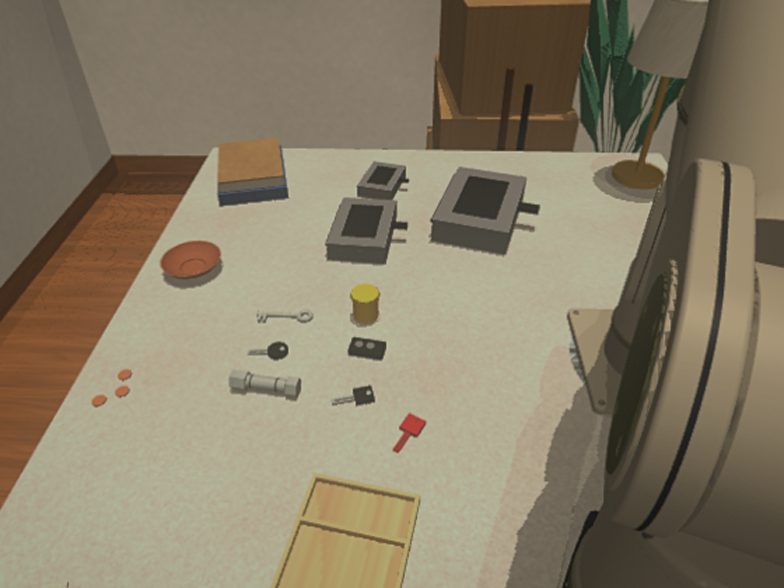

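Top view (784×588 px) candidates:
- **Cases:** (535,252), (643,265) and (585,385). The first looks like the 176 mm one, since it is about 90 px wide at roughly 2 mm/px.
- **Keys:** the square black head is at (313,273), the round one at (358,198), and the red look-alike at (285,315).
- **Other things:** torch (317,197), ring-bow key (402,195), remote (364,273), battery box (409,265), tray (190,280).

I'll measure these and check them in one enlarged crop.

```bash
python3 - <<'E'
from h import *
im=pickle.load(open('top0.pkl','rb')); c=im['color']; 
save(im,'crop0',(190,105,470,240),2.85)
P=pts(im); print('table z',[P[y,x].round(3).tolist() for x,y in [(250,170),(330,150),(200,100),(120,150)]])
bg=cv2.medianBlur(c,71).astype(int); d=np.abs(c.astype(int)-bg).max(2)
m=(d>28).astype(np.uint8)
cs,_=cv2.findContours(m,cv2.RETR_EXTERNAL,cv2.CHAIN_APPROX_NONE)
zt=dict()
for k in cs:
    a=cv2.contourArea(k); x,y=k[:,0].mean(0)
    if a<25 or not(95<x<500 and 95<y<330): continue
    w=onz(im,k[:,0],0.008)[:,:2].astype(np.float32); r=cv2.minAreaRect(w)
    print((round(x),round(y)),a,np.round(r[0],3),np.round(r[1],3),round(r[2],1))
# case tops by depth
hz=P[...,2]
for z0,z1 in [(0.03,0.06)]:
    m=((hz>z0)&(hz<0.12)).astype(np.uint8); m=cv2.morphologyEx(m,cv2.MORPH_OPEN,np.ones((3,3)))
    cs,_=cv2.findContours(m,cv2.RETR_EXTERNAL,cv2.CHAIN_APPROX_NONE)
    for k in cs:
        x,y=k[:,0].mean(0)
        if cv2.contourArea(k)<40 or not(250<x<500 and 95<y<330): continue
        mm=np.zeros_like(m); cv2.drawContours(mm,[k],-1,1,-1); Q=P[mm>0]; r=cv2.minAreaRect(Q[:,:2].astype(np.float32))
        print('tall',(round(x),round(y)),np.round(r[0],3),np.round(r[1],3),round(r[2],1),np.median(Q[:,2]).round(4))
E
```

```text
table z [[0.547, 0.02, 0.001], [0.599, -0.204, 0.001], [0.752, 0.16, -0.0], [0.612, 0.387, 0.001]]
(406, 311) 220.0 [ 0.153 -0.395] [0.041 0.047] 74.9
(106, 298) 98.5 [0.202 0.416] [0.13  0.012] 69.0
(123, 273) 29.0 [0.268 0.369] [0.084 0.009] 69.6
(419, 273) 2094.0 [ 0.252 -0.435] [0.167 0.097] 74.0
(373, 261) 298.0 [ 0.287 -0.312] [0.019 0.165] 73.3
(433, 248) 215.0 [ 0.329 -0.463] [0.233 0.042] 64.2
(200, 223) 141.0 [0.401 0.163] [0.067 0.031] 62.5
(224, 197) 112.0 [0.472 0.094] [0.034 0.03 ] 17.8
(260, 196) 260.0 [ 0.474 -0.005] [0.037 0.062] 79.7
(292, 190) 296.0 [ 0.486 -0.094] [0.052 0.053] 88.8
(160, 200) 355.0 [0.461 0.287] [0.069 0.147] 80.2
(458, 191) 1560.5 [ 0.471 -0.553] [0.133 0.114] 74.7
(112, 188) 135.0 [0.494 0.412] [0.055 0.147] 59.3
(377, 182) 1904.0 [ 0.496 -0.34 ] [0.187 0.162] 84.7
(256, 142) 127.0 [0.624 0.002] [0.036 0.036] 44.6
(228, 145) 91.5 [0.63  0.083] [0.03  0.115] 82.6
tall (417, 277) [ 0.264 -0.312] [0.451 0.212] 75.1 0.0556
tall (292, 190) [ 0.481 -0.096] [0.045 0.049] 89.0 0.0543
tall (383, 182) [ 0.467 -0.246] [0.188 0.419] 22.5 0.0424
```

View pics/crop0.png

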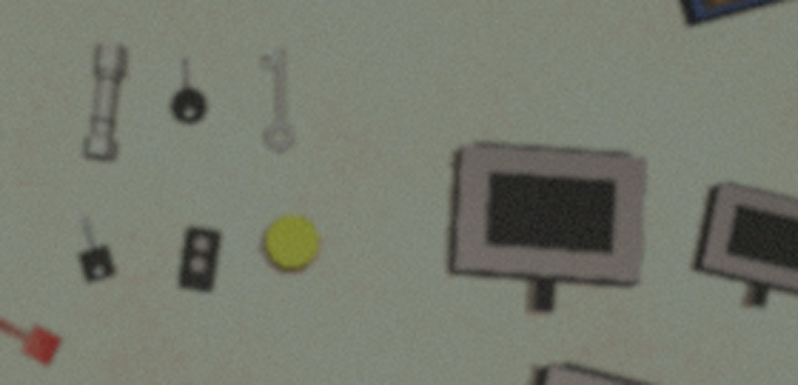

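The crop shows the torch at (105,100), round key (188,105), ring key (278,100), square black key (97,262), remote (200,258), battery box (292,243) and red key (40,345). The middle case at (547,215) measures about 0.17 m wide. The other two are about 0.23 m and 0.12 m, so the middle one is meant. Now I'll start moving and bring the wrist camera over.

>>> move_arm --pt "0 -0.2 -0.5 0 0 -0.86 -1" --pt "0 -0.2 -0.5 0 0 -0.86 -1" --pt "0 -0.2 -0.5 0 0 -0.86 -1" --pt "0 -0.2 -0.5 0 0 -0.86 -1" --pt "0 -0.2 -0.5 0 0 -0.86 -1"

```text
time: 0.72
tcp_pos: [0.261, 0.5242, 0.3228]
orientation: [-0.0, -0.002, 1.0, -0.0]
contact_force: [1.1, 0.4, 0.7]
finger_gap: 0.0868
gripper_force: 0.0
```

>>> move_arm --pt "-1 -1 0 0 0 0 -1" --pt "-1 -1 0 0 0 0 -1" --pt "-1 -1 0 0 0 0 -1" --pt "-1 -1 0 0 0 0 -1" --pt "-1 -1 0 0 0 0 -1"

```text
time: 1.35
tcp_pos: [0.4622, 0.3231, 0.3223]
orientation: [-0.0, -0.0, 1.0, -0.0]
contact_force: [1.5, 1.2, -0.1]
finger_gap: 0.0868
gripper_force: 0.0
```

>>> move_arm --pt "0 -1 0 0 0 0 -1" --pt "0 -1 0 0 0 0 -1" --pt "0 -1 0 0 0 0 -1" --pt "0 -1 0 0 0 0 -1" --pt "0 -1 0 0 0 0 -1"

```text
time: 1.98
tcp_pos: [0.4611, 0.1233, 0.3223]
orientation: [-0.0, -0.0, 1.0, 0.0]
contact_force: [0.3, -0.6, -0.3]
finger_gap: 0.0866
gripper_force: 0.0
```

```bash
python3 - <<'E'
from h import *
im=snap('wrist'); print(np.array(im['hand_eye']).round(3).tolist(), np.array(im['intrinsics']).round(0).tolist()); s=im['s']; print(s['tcp_pos'],s['orientation'],s['time'])
save(im,'w0',k=1.4); pickle.dump(im,open('w0.pkl','wb'))
print(onz(im,[[0,0],[559,0],[559,419],[0,419],[280,210]],0).round(3).tolist())
E
```

```text
[[-0.0, 0.955, 0.296, 0.081], [1.0, 0.0, 0.0, 0.0], [-0.0, 0.296, -0.955, -0.162], [0.0, 0.0, 0.0, 1.0]] [[324.0, 0.0, 279.0], [0.0, 324.0, 203.0], [0.0, 0.0, 1.0]]
[0.46106791 0.12328961 0.32227953] [-2.02035125e-04 -2.16053330e-04  9.99999956e-01  8.20863984e-07] 1.975
[[0.235, -0.264, 0.0], [0.235, 0.511, 0.0], [1.018, 0.728, -0.0], [1.018, -0.48, -0.0], [0.542, 0.124, 0.0]]
```

View pics/w0.png

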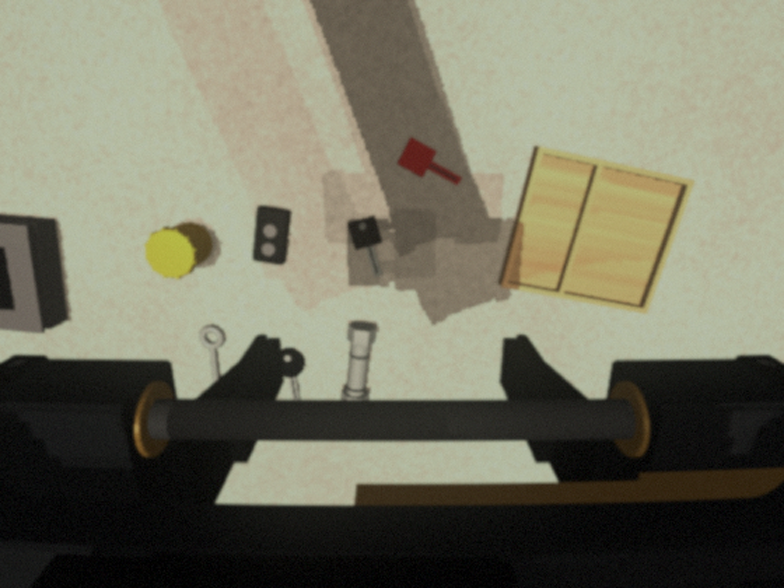

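The wrist view shows the tray at (600,230) with its wide side at +y, the square key (365,233), remote (270,235), battery box (172,252), round key (290,362) and ring key (212,340). The torch at (360,355) is partly hidden. I'll back off for two clean views.

>>> move_arm --pt "0.4 -0.6 0 0 0 0 -1" --pt "0.4 -0.6 0 0 0 0 -1" --pt "0.4 -0.6 0 0 0 0 -1" --pt "0.4 -0.6 0 0 0 0 -1" --pt "0 0 0 0 0 0 -1"

```text
time: 2.65
tcp_pos: [0.3968, 0.0274, 0.3227]
orientation: [0.0, 0.001, 1.0, 0.0]
contact_force: [0.8, 0.6, -0.2]
finger_gap: 0.0868
gripper_force: 0.0
```

```bash
python3 - <<'E'
from h import *
im=snap('wrist'); print(im['s']['tcp_pos']); pickle.dump(im,open('w1.pkl','wb')); save(im,'w1',k=1.4)
E
```

```text
[0.39684044 0.02738541 0.32272993]
```

View pics/w1.png

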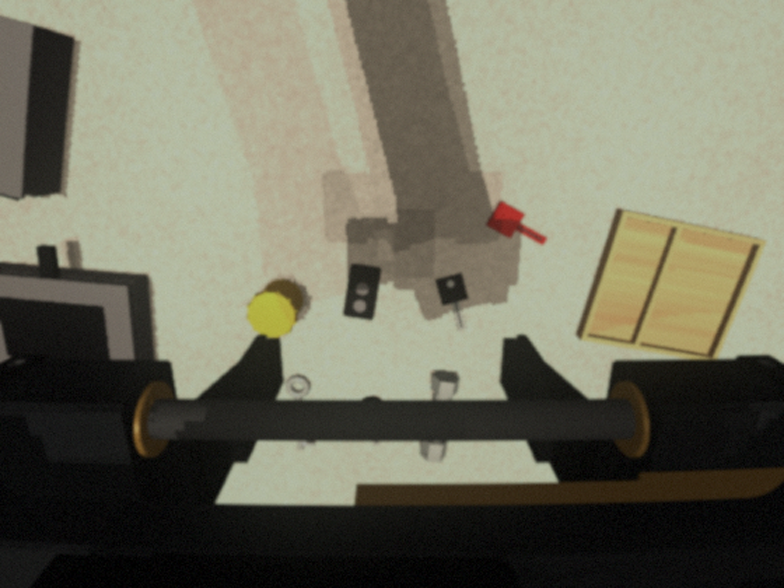

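>>> move_arm --pt "-0.2 -1 0 0 0 0 -1" --pt "0 -1 0 0 0 0 -1" --pt "0 -1 0 0 0 0 -1" --pt "0 -1 0 0 0 0 -1" --pt "0 -1 0 0 0 0 -1"

```text
time: 3.32
tcp_pos: [0.4061, -0.1718, 0.3224]
orientation: [-0.0, -0.001, 1.0, -0.0]
contact_force: [-0.1, -0.8, 0.5]
finger_gap: 0.0869
gripper_force: 0.0
```

>>> move_arm --pt "0 -1 0 0 0 0 -1" --pt "0 -1 0 0 0 0 -1" --pt "0 -1 0 0 0 0 -1" --pt "0 0 0 0 0 0 -1"

```text
time: 3.82
tcp_pos: [0.4056, -0.2934, 0.3223]
orientation: [-0.001, 0.002, 1.0, -0.001]
contact_force: [0.2, 0.9, -0.2]
finger_gap: 0.0871
gripper_force: 0.0
```

```bash
python3 - <<'E'
from h import *
im=snap('wrist'); print(im['s']['tcp_pos']); pickle.dump(im,open('w2.pkl','wb')); save(im,'w2',k=1.4)
E
```

```text
[ 0.40556978 -0.293369    0.3222663 ]
```

View pics/w2.png

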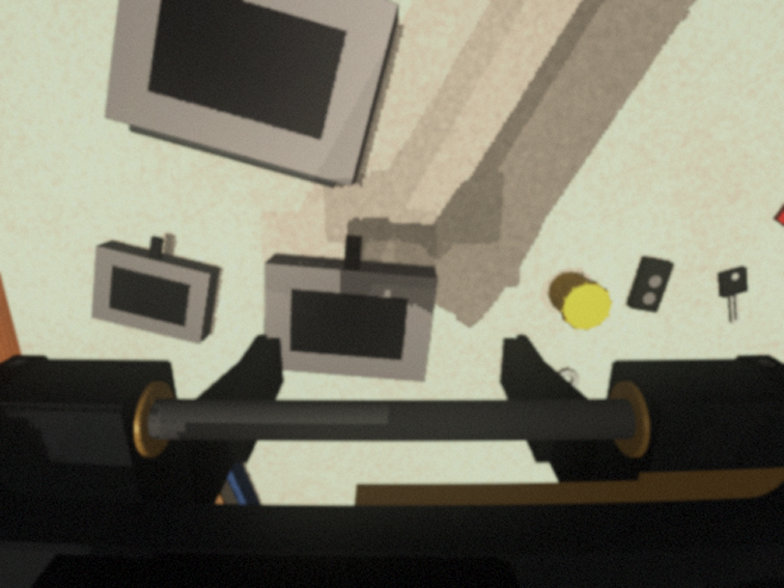

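In w2 the case meant is at (350,315) with its tab at (353,250) in picture pixels. Next I'll measure the case, tab, tray, remote and square key from these two frames.

```bash
cat >> h.py <<'E'
def box(im,m,zc,lab,crop):
    mm=np.zeros(m.shape,np.uint8); x0,y0,x1,y1=crop; mm[y0:y1,x0:x1]=m[y0:y1,x0:x1]
    cs,_=cv2.findContours(mm,cv2.RETR_EXTERNAL,cv2.CHAIN_APPROX_NONE); k=max(cs,key=cv2.contourArea)
    w=onz(im,k[:,0],zc)[:,:2].astype(np.float32); r=cv2.minAreaRect(w)
    print(lab,'ctr',np.round(r[0],4),'size',np.round(r[1],4),'ang',round(r[2],1),'px',k[:,0].mean(0).round(0)); return w
E
python3 - <<'E'
from h import *
im=pickle.load(open('w2.pkl','rb')); P=pts(im); hz=P[...,2]
m=((hz>0.035)&(hz<0.09)).astype(np.uint8); x0,y0,x1,y1=185,165,315,275
mm=np.zeros_like(m); mm[y0:y1,x0:x1]=m[y0:y1,x0:x1]
mm=cv2.morphologyEx(mm,cv2.MORPH_OPEN,np.ones((15,15)))
ys,xs=np.nonzero(mm); Q=P[ys,xs]
A=np.c_[Q,][:, :2]; co=np.linalg.lstsq(np.c_[A,np.ones(len(A))],Q[:,2],rcond=None)[0]; res=Q[:,2]-np.c_[A,np.ones(len(A))]@co
print('plane',co.round(4),'res',res.std().round(4),'n',len(Q),Q[:,2].min(),Q[:,2].max())
r=cv2.minAreaRect(Q[:,:2].astype(np.float32)); print('lid',np.round(r[0],4),np.round(r[1],4),r[2]); print(cv2.boxPoints(r).round(4).tolist())
g=im['color'].max(2)
# tab: dark pixels above lid front edge
t=(g<60).astype(np.uint8); box(im,t,0.035,'tab',(243,165,263,192))
for y in range(166,196,3): print(y,[round(float(v),3) for v in P[y,252]],g[y,252])
im=pickle.load(open('w1.pkl','rb')); c=im['color'].astype(int); g=c.max(2); P=pts(im)
box(im,(g<75).astype(np.uint8),0.014,'remote',(235,180,280,240))
box(im,(g<50).astype(np.uint8),0.008,'square head',(305,188,345,225))
box(im,((c[...,0]-c[...,2])>45).astype(np.uint8),0.016,'tray',(405,140,559,262))
box(im,((c[...,0]-c[...,2])>90).astype(np.uint8),0.055,'batt',(165,195,225,248))
E
```

```text
plane [-0.0094  0.0009  0.047 ] res 0.001 n 7520 0.03508738088663821 0.04529128847275815
lid [ 0.5044 -0.3395] [0.1749 0.1228] 86.12101745605469
[[0.43720000982284546, -0.42260000109672546], [0.5597000122070312, -0.4309000074863434], [0.5715000033378601, -0.2563999891281128], [0.4490000009536743, -0.24809999763965607]]
tab ctr [ 0.4292 -0.3322] size [0.0272 0.032 ] ang 89.8 px [252. 182.]
166 [0.416, -0.335, -0.001] 104
169 [0.413, -0.332, 0.038] 47
172 [0.416, -0.332, 0.042] 40
175 [0.421, -0.332, 0.039] 37
178 [0.425, -0.332, 0.042] 33
181 [0.429, -0.332, 0.04] 34
184 [0.434, -0.332, 0.039] 37
187 [0.438, -0.332, 0.041] 36
190 [0.442, -0.333, 0.041] 36
193 [0.446, -0.333, 0.042] 56
remote ctr [ 0.4693 -0.0048] size [0.0324 0.0596] ang 79.5 px [258. 207.]
square head ctr [0.4694 0.0941] size [0.0288 0.0264] ang 16.6 px [322. 206.]
tray ctr [0.4693 0.3386] size [0.1711 0.1504] ang 79.4 px [492. 207.]
batt ctr [ 0.4805 -0.0941] size [0.0469 0.0465] ang 60.6 px [194. 224.]
```

The case is confirmed at 0.175 × 0.123 m, yaw −3.9°, centre (0.504,−0.340), with the lid practically shut. The tab grip point is at about (0.42,−0.333). I'll go there.

>>> move_arm --pt "-0.35 -1 0.5 0 0 0 -0.2" --pt "0 0 1 0 0 0.65 -0.2" --pt "0 0 1 0 0 0 -0.2" --pt "0 0 1 0 0 0 -0.2" --pt "0 0 1 0 0 0 -0.2"

```text
time: 4.5
tcp_pos: [0.4208, -0.3293, 0.1409]
orientation: [0.0, 0.032, 0.999, 0.0]
contact_force: [0.7, 0.8, 0.4]
finger_gap: 0.0535
gripper_force: 0.0
```

>>> move_arm --pt "0 0 1 0 0 0 -0.2" --pt "0 0 0.7 0 0 0 -0.2" --pt "0 0 0 0 0 0 -0.2"

```text
time: 4.88
tcp_pos: [0.4193, -0.3291, 0.0726]
orientation: [-0.002, 0.033, 0.999, 0.001]
contact_force: [0.4, 0.3, -0.1]
finger_gap: 0.0522
gripper_force: 0.0
```

```bash
python3 - <<'E'
from h import *
im=snap('wrist'); print(im['s']['tcp_pos']); pickle.dump(im,open('w3.pkl','wb')); save(im,'w3',k=1.4)
E
```

```text
[ 0.41928249 -0.32906591  0.07262135]
```

View pics/w3.png

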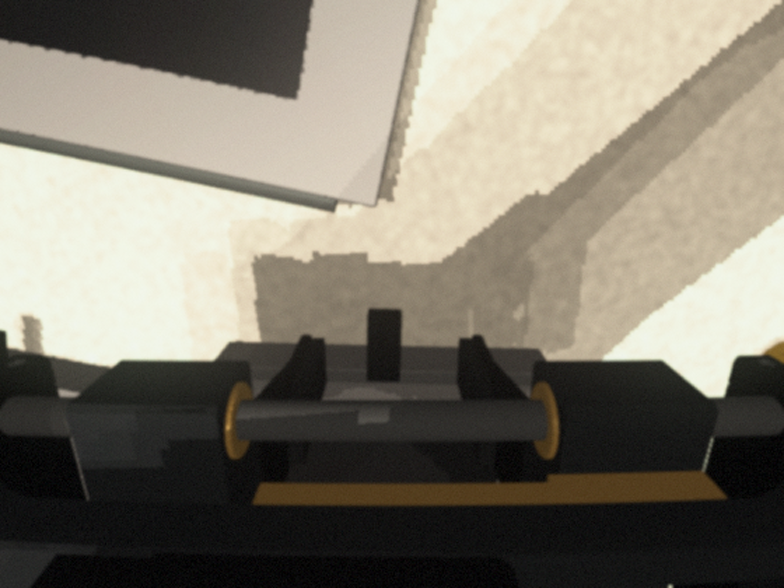

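The tab at (384,345) sits between the fingers, which are centred near 392, so I'll shift 4 mm to −y, descend and pinch.

>>> move_arm --pt "0 -0.1 0.7 0 0 0 -0.2" --pt "0 0 0.66 0 0 0 -0.2" --pt "0 0 0 0 0 0 1" --pt "0 0 0 0 0 0 1" --pt "0 0 0 0 0 0 1"

```text
time: 5.55
tcp_pos: [0.4203, -0.3356, 0.0215]
orientation: [0.001, 0.034, 0.999, -0.0]
contact_force: [1.0, 0.7, -0.3]
finger_gap: 0.0298
gripper_force: 0.0
```

>>> move_arm --pt "0 0 0 0 0 0 1" --pt "-0.07 0 -0.54 0 0 0 1" --pt "-0.15 0 -0.52 0 0 0 1" --pt "-0.22 0 -0.5 0 0 0 1"

```text
time: 6.05
tcp_pos: [0.4363, -0.3342, 0.0824]
orientation: [-0.001, 0.034, 0.999, 0.002]
contact_force: [2.9, 5.8, -5.1]
finger_gap: 0.0155
gripper_force: 30.0
```

```bash
python3 - <<'E'
from h import *
im=snap('side'); save(im,'s1',(200,90,420,230),3.5)
E
```

```text
(no output)
```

View pics/s1.png

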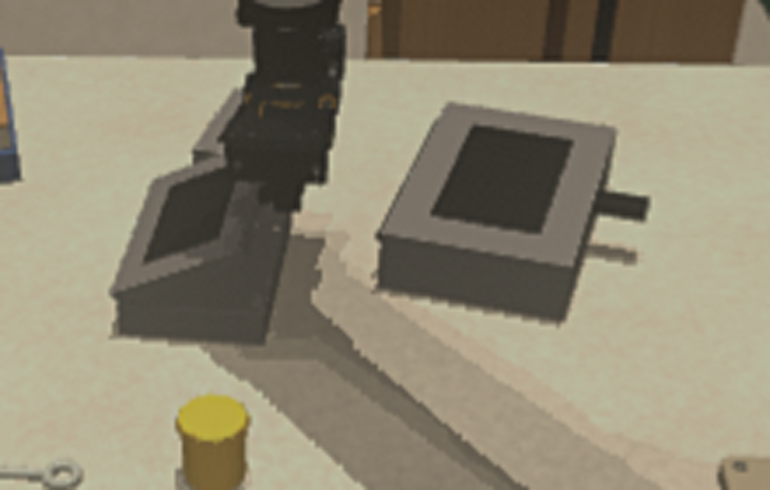

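The lid is rising with the tab held between the fingers at about (285,190). I'll continue along the arc.

>>> move_arm --pt "-0.3 0 -0.46 0 0 0 1" --pt "-0.36 0 -0.41 0 0 0 1" --pt "-0.42 0 -0.35 0 0 0 1" --pt "-0.46 0 -0.28 0 0 0 1" --pt "-0.5 0 -0.21 0 0 0 1"

```text
time: 6.72
tcp_pos: [0.5179, -0.3415, 0.1512]
orientation: [-0.001, 0.034, 0.999, 0.001]
contact_force: [-2.0, -0.8, -5.7]
finger_gap: 0.0157
gripper_force: 30.0
```

>>> move_arm --pt "-0.53 0 -0.13 0 0 0 1" --pt "-0.54 0 -0.05 0 0 0 1" --pt "-0.54 0 0.03 0 0 0 1" --pt "-0.53 0 0.11 0 0 0 1" --pt "0 0 0 0 0 0 1"

```text
time: 7.35
tcp_pos: [0.6047, -0.3494, 0.1532]
orientation: [0.001, 0.034, 0.999, -0.002]
contact_force: [2.1, -3.6, 3.1]
finger_gap: 0.0157
gripper_force: 30.0
```

The lid is at about 1.8 rad. I'll release it, lift, and go to the square key for a close view.

>>> move_arm --pt "0 0 0 0 0 0 0.3" --pt "0 0 0 0 0 0 0.3" --pt "0 0 -1 0 0 0 0.3" --pt "0 0 -1 0 0 0 0" --pt "0 0 -0.5 0 0 0 0"

```text
time: 7.98
tcp_pos: [0.6039, -0.3478, 0.2547]
orientation: [0.001, 0.034, 0.999, -0.0]
contact_force: [-1.0, 0.2, -0.5]
finger_gap: 0.0407
gripper_force: 0.0
```

>>> move_arm --pt "0.42 0.98 0.1 0 0 0 -0.2" --pt "0.42 0.98 0.1 0 0 0 -0.2" --pt "0.42 0.98 0.1 0 0 0 -0.2" --pt "0.42 0.98 0.1 0 0 0 -0.2" --pt "0.42 0.98 0.1 0 0 0 -0.2"

```text
time: 8.6
tcp_pos: [0.5321, -0.1447, 0.2316]
orientation: [-0.001, 0.033, 0.999, 0.0]
contact_force: [0.5, 0.3, 0.2]
finger_gap: 0.0522
gripper_force: 0.0
```

>>> move_arm --pt "0.42 0.98 0.3 0 0 0 -0.2" --pt "0.42 0.98 0.3 0 0 0 -0.2" --pt "0.42 0.98 0.5 0 0 0 -0.2" --pt "0.42 0.98 0.7 0 0 0 -0.2" --pt "0.42 0.98 0.7 0 0 0 -0.2"

```text
time: 9.22
tcp_pos: [0.4613, 0.0563, 0.1314]
orientation: [-0.0, 0.033, 0.999, 0.0]
contact_force: [0.0, 0.7, 0.3]
finger_gap: 0.0524
gripper_force: 0.0
```

>>> move_arm --pt "0.42 0.98 0.3 0 0 0 -0.2" --pt "0 0 0 0 0 -0.86 -0.2" --pt "0 0 0 0 0 -0.86 -0.2" --pt "0 0 0 0 0 -0.86 -0.2" --pt "0 0 0 0 0 -0.86 -0.2"

```text
time: 9.85
tcp_pos: [0.4477, 0.095, 0.12]
orientation: [-0.001, -0.148, 0.989, 0.0]
contact_force: [0.0, -0.1, -0.0]
finger_gap: 0.0519
gripper_force: 0.0
```

```bash
cat >> h.py <<'E'
def plan(s,tgt,psi):
    q=s['orientation']; M=R.from_quat([q[1],q[2],q[3],q[0]]).as_matrix()
    want=R.from_euler('z',psi,degrees=True).as_matrix()@np.diag([-1,1,-1.])
    d=np.array(tgt)-s['tcp_pos']
    print('tool-shift units now',(M.T@d/.04).round(2),'| after turn',(want.T@d/.04).round(2),'turn units',(np.degrees(R.from_matrix(M.T@want).as_rotvec())/6).round(2))
E
python3 - <<'E'
from h import *
im=snap('wrist'); s=im['s']; print(s['tcp_pos'],s['orientation']); pickle.dump(im,open('w4.pkl','wb')); save(im,'w4',k=1.4)
c=im['color'].astype(int); g=c.max(2)
u=proj(im,[[.4694,.0941,.008]])[0].round().astype(int); print(u, g[u[1],u[0]], P if 0 else '')
for t in (45,60,75): box(im,(g<t).astype(np.uint8),0.008,'head',(u[0]-45,u[1]-45,u[0]+45,u[1]+32))
E
```

```text
[0.44766294 0.09500635 0.1199751 ] [-5.77292019e-04 -1.47533862e-01  9.89056835e-01  5.73622254e-05]
[271 221] 28 
head ctr [0.4696 0.0943] size [0.0287 0.028 ] ang 16.9 px [272. 221.]
head ctr [0.4701 0.0944] size [0.0317 0.0282] ang 16.9 px [271. 221.]
head ctr [0.4702 0.0945] size [0.0334 0.0297] ang 15.7 px [271. 220.]
```

View pics/w4.png

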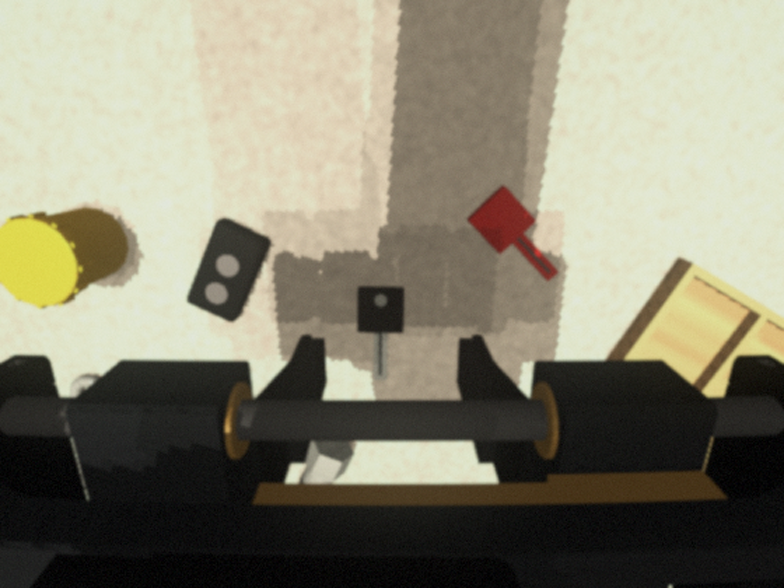

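The close view shows the square key's head at (380,310), aligned with the fingers. The red look-alike is at (502,218) and well clear. I'll grasp the head.

>>> move_arm --pt "-0.52 -0.18 0.6 0 0 0 -0.2" --pt "0 0 1 0 0 0 -0.2" --pt "0 0 0.9 0 0 0 -0.2" --pt "0 0 0.4 0 0 0 -0.2" --pt "0 0 0 0 0 0 1"

```text
time: 10.52
tcp_pos: [0.4698, 0.0938, 0.004]
orientation: [-0.001, -0.145, 0.989, -0.0]
contact_force: [0.4, -0.5, 0.1]
finger_gap: 0.0478
gripper_force: 0.0
```

>>> move_arm --pt "0 0 0 0 0 0 1" --pt "0 0 0 0 0 0 1" --pt "0 0 0 0 0 0 1"

```text
time: 10.9
tcp_pos: [0.4712, 0.0945, 0.0056]
orientation: [0.001, -0.146, 0.989, 0.001]
contact_force: [-1.3, -1.1, 6.4]
finger_gap: 0.0288
gripper_force: 30.0
```

```bash
python3 - <<'E'
from h import *
s=state(); print(s['tcp_pos'],s['finger_gap'],s['gripper_force'])
R2=R.from_euler('z',-3.9,degrees=True).as_matrix(); C=np.array([.5044,-.3395,0])
for n,p in [('key',(-.018,.040,.011)),('rem',(0,-.042,.011))]: print(n,C+R2@np.array(p))
t=C+R2@np.array([-.018,.04,0]); t[2]=.15; plan(s,t,-3.9)
# where's lid now: top view dims of tall stuff
E
```

```text
[0.47124525 0.09447956 0.00558814] 0.028787676680709223 29.997180104255676
key [ 0.48916229 -0.29836835  0.011     ]
rem [ 0.50154336 -0.38140274  0.011     ]
tool-shift units now [ 2.4  -9.53 -3.62] | after turn [-1.11 -9.77 -3.61] turn units [0.01 0.02 3.45]
```

>>> move_arm --pt "0 0 -0.8 0 0 0 1" --pt "0 0 -0.7 0 0 0.86 1" --pt "0 0 -0.7 0 0 0.86 1" --pt "0 0 -0.7 0 0 0.86 1" --pt "0 0 -0.7 0 0 0.87 1"

```text
time: 11.52
tcp_pos: [0.4704, 0.094, 0.1498]
orientation: [0.0, 0.036, 0.999, 0.0]
contact_force: [0.7, -0.6, -0.6]
finger_gap: 0.0289
gripper_force: 30.0
```

>>> move_arm --pt "-0.11 -0.97 0 0 0 0 1" --pt "-0.11 -0.97 0 0 0 0 1" --pt "-0.11 -0.97 0 0 0 0 1" --pt "-0.11 -0.97 0 0 0 0 1" --pt "-0.11 -0.97 0 0 0 0 1"

```text
time: 12.15
tcp_pos: [0.479, -0.1022, 0.1489]
orientation: [0.0, 0.034, 0.999, 0.0]
contact_force: [-0.3, -0.7, 0.4]
finger_gap: 0.0285
gripper_force: 30.0
```

>>> move_arm --pt "-0.11 -0.98 0 0 0 0 1" --pt "-0.11 -0.98 0 0 0 0 1" --pt "-0.11 -0.98 0 0 0 0 1" --pt "-0.11 -0.98 0 0 0 0 1" --pt "-0.11 -0.98 0 0 0 0 1"

```text
time: 12.78
tcp_pos: [0.4877, -0.2991, 0.1487]
orientation: [0.0, 0.034, 0.999, 0.0]
contact_force: [1.0, -0.2, -0.4]
finger_gap: 0.0288
gripper_force: 30.0
```

```bash
python3 - <<'E'
from h import *
im=snap('wrist'); s=im['s']; print(s['tcp_pos'],s['finger_gap']); plan(s,[.4892,-.2984,.011],-3.9); save(im,'w5',k=1.4); pickle.dump(im,open('w5.pkl','wb'))
E
```

```text
[ 0.48770731 -0.29911548  0.14873974] 0.028755055993487738
tool-shift units now [-0.03  0.02  3.44] | after turn [-0.04  0.02  3.44] turn units [ 0.  0. -0.]
```

View pics/w5.png

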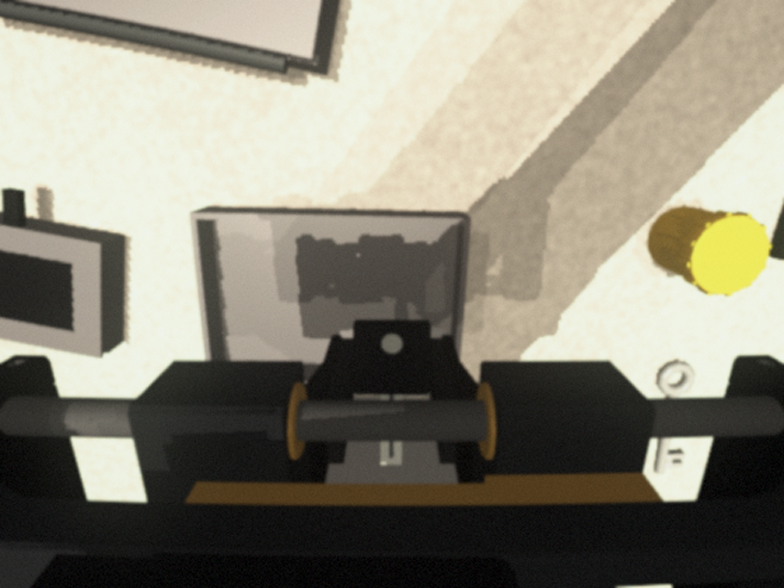

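The case interior is clear at (330,280), and the key is held level with its head at (392,345). I'll lower it at the +y side and release.

>>> move_arm --pt "-0.04 0 1 0 0 0 1" --pt "0 0 1 0 0 0 1" --pt "0 0 0.8 0 0 0 1" --pt "0 0 0.4 0 0 0 1" --pt "0 0 0.22 0 0 0 1"

```text
time: 13.45
tcp_pos: [0.4893, -0.2982, 0.0116]
orientation: [0.0, 0.034, 0.999, 0.0]
contact_force: [0.0, -0.4, 0.6]
finger_gap: 0.0288
gripper_force: 30.0
```

>>> move_arm --pt "0 0 0 0 0 0 0.1" --pt "0 0 0 0 0 0 0.1" --pt "0 0 0 0 0 0 0.1"

```text
time: 13.82
tcp_pos: [0.4897, -0.2984, 0.0125]
orientation: [0.001, 0.034, 0.999, -0.0]
contact_force: [-0.3, 0.3, 0.4]
finger_gap: 0.0383
gripper_force: 0.0
```

>>> move_arm --pt "0 0 -0.4 0 0 0 0.1" --pt "0 0 -0.8 0 0 0 0.1" --pt "0 0 -1 0 0 0 0.1" --pt "0 0 -1 0 0 0 -0.2" --pt "0 0 0 0 0 0 -0.2"

```text
time: 14.45
tcp_pos: [0.4907, -0.2994, 0.1437]
orientation: [0.003, 0.035, 0.999, -0.001]
contact_force: [-0.3, -0.4, -0.3]
finger_gap: 0.0494
gripper_force: 0.0
```

```bash
python3 - <<'E'
from h import *
s=state(); plan(s,[.451,-.004,.14],-10.5)
im=snap('wrist'); c=im['color']; P=pts(im)
pickle.dump(im,open('w6.pkl','wb'))
g=c.max(2); u=proj(im,[[.4892,-.2984,.012],[.4745,-.2984,.004],[.54,-.30,.009]]).round().astype(int); print(u.tolist(),[(int(g[v,w]),P[v,w].round(4).tolist()) for w,v in u])
box(im,(g<35).astype(np.uint8),0.012,'head in case',(u[0][0]-35,u[0][1]-35,u[0][0]+35,u[0][1]+25))
E
```

```text
tool-shift units now [1.5  7.3  0.07] | after turn [2.32 7.08 0.09] turn units [-0.01  0.06  1.09]
[[280, 191], [279, 173], [282, 239]] [(27, [0.4896, -0.2988, 0.0114]), (103, [0.4734, -0.2986, 0.0069]), (130, [0.5423, -0.3003, 0.0031])]
head in case ctr [ 0.4906 -0.2975] size [0.0269 0.0234] ang 85.4 px [282. 192.]
```

The key lies flat, with its head top at about z = 11.4 mm. Next is the remote.

>>> move_arm --pt "0.19 0.91 0 0 0 0 -0.2" --pt "0.19 0.91 0 0 0 0 -0.2" --pt "0.19 0.91 0 0 0 0 -0.2" --pt "0.19 0.91 0 0 0 0 -0.2" --pt "0.19 0.91 0 0 0 0 -0.2"

```text
time: 15.12
tcp_pos: [0.4629, -0.1127, 0.1392]
orientation: [-0.001, 0.034, 0.999, 0.0]
contact_force: [-0.2, 0.2, -0.5]
finger_gap: 0.0524
gripper_force: 0.0
```

>>> move_arm --pt "0.19 0.91 0 0 0 0 -0.3" --pt "0.19 0.92 0 0 0 0 -0.3" --pt "0.19 0.92 0 0 0 0 -0.3" --pt "0 0 0.2 0 0 0.55 -0.3" --pt "0 0 0.2 0 0 0.55 -0.3"

```text
time: 15.75
tcp_pos: [0.4479, -0.0022, 0.1231]
orientation: [-0.0, 0.092, 0.996, -0.0]
contact_force: [-0.3, 0.2, -0.2]
finger_gap: 0.0566
gripper_force: 0.0
```

```bash
python3 - <<'E'
from h import *
im=snap('wrist'); s=im['s']; print(s['tcp_pos'],s['finger_gap']); g=im['color'].max(2)
u=proj(im,[[.4693,-.0048,.014]])[0].round().astype(int); print(u)
for t in (55,70): 
    m=cv2.morphologyEx((g<t).astype(np.uint8),cv2.MORPH_CLOSE,np.ones((5,5)))
    w=box(im,m,0.014,'rem',(u[0]-40,u[1]-60,u[0]+40,u[1]+33))
r=cv2.minAreaRect(w); plan(s,[*r[0],.006],-10.5)
E
```

```text
[ 0.44792681 -0.00223052  0.12307046] 0.05655103184073245
[281 223]
rem ctr [ 0.4701 -0.0047] size [0.0322 0.0595] ang 80.4 px [281. 223.]
rem ctr [ 0.4698 -0.0049] size [0.0327 0.0601] ang 80.5 px [281. 223.]
tool-shift units now [-0.55  0.03  2.93] | after turn [-0.55  0.03  2.93] turn units [-0.   -0.01 -0.01]
```

>>> move_arm --pt "-0.55 0.03 0.6 0 0 0 -0.3" --pt "0 0 1 0 0 0 -0.3" --pt "0 0 0.9 0 0 0 -0.3" --pt "0 0 0.43 0 0 0 -0.3" --pt "0 0 0 0 0 0 1"

```text
time: 16.42
tcp_pos: [0.4691, -0.0061, 0.0055]
orientation: [-0.001, 0.092, 0.996, -0.001]
contact_force: [-0.4, 0.4, 0.6]
finger_gap: 0.0521
gripper_force: 0.0
```

>>> move_arm --pt "0 0 0 0 0 0 1" --pt "0 0 0 0 0 0 1" --pt "0 0 0 0 0 0 1" --pt "0 0 0 0 0 0 1"

```text
time: 16.92
tcp_pos: [0.471, -0.0053, 0.0073]
orientation: [0.001, 0.092, 0.996, 0.001]
contact_force: [-1.1, -0.0, 7.2]
finger_gap: 0.0335
gripper_force: 30.0
```

```bash
python3 - <<'E'
from h import *
s=state(); print(s['tcp_pos'],s['finger_gap'],s['gripper_force']); plan(s,[.5015,-.3814,.15],-3.9)
E
```

```text
[ 0.47099924 -0.00530756  0.00733397] 0.03345909694317923 29.976357221603394
tool-shift units now [-2.47 -9.1  -3.57] | after turn [-1.4  -9.33 -3.57] turn units [ 0.01  0.01 -1.1 ]
```

>>> move_arm --pt "0 0 -0.5 0 0 0 1" --pt "0 0 -0.8 0 0 0 1" --pt "0 0 -0.8 0 0 0 1" --pt "0 0 -0.75 0 0 -0.55 1" --pt "0 0 -0.75 0 0 -0.55 1"

```text
time: 17.55
tcp_pos: [0.4703, -0.0055, 0.1517]
orientation: [0.0, 0.033, 0.999, 0.0]
contact_force: [0.7, 1.0, -0.5]
finger_gap: 0.0333
gripper_force: 30.0
```

>>> move_arm --pt "-0.14 -0.93 0 0 0 0 1" --pt "-0.14 -0.93 0 0 0 0 1" --pt "-0.14 -0.93 0 0 0 0 1" --pt "-0.14 -0.93 0 0 0 0 1" --pt "-0.14 -0.93 0 0 0 0 1"

```text
time: 18.18
tcp_pos: [0.4856, -0.194, 0.1508]
orientation: [0.0, 0.034, 0.999, 0.0]
contact_force: [1.1, 0.0, 0.0]
finger_gap: 0.0339
gripper_force: 30.0
```

>>> move_arm --pt "-0.14 -0.93 0 0 0 0 1" --pt "-0.14 -0.93 0 0 0 0 1" --pt "-0.14 -0.93 0 0 0 0 1" --pt "-0.14 -0.93 0 0 0 0 1" --pt "-0.14 -0.93 0 0 0 0 1"

```text
time: 18.8
tcp_pos: [0.5009, -0.3814, 0.1505]
orientation: [0.0, 0.034, 0.999, 0.0]
contact_force: [0.8, 0.1, 0.2]
finger_gap: 0.0335
gripper_force: 30.0
```

```bash
python3 - <<'E'
from h import *
s=state(); print(s['tcp_pos'],s['finger_gap'],s['gripper_force']); plan(s,[.5015,-.3814,.0115],-3.9)
E
```

```text
[ 0.50094136 -0.38143877  0.15053267] 0.033476966831960164 29.977240562438965
tool-shift units now [-0.01  0.    3.48] | after turn [-0.01  0.    3.48] turn units [0. 0. 0.]
```

>>> move_arm --pt "0 0 1 0 0 0 1" --pt "0 0 1 0 0 0 1" --pt "0 0 0.8 0 0 0 1" --pt "0 0 0.45 0 0 0 1" --pt "0 0 0.22 0 0 0 1"

```text
time: 19.42
tcp_pos: [0.5008, -0.3804, 0.0113]
orientation: [-0.0, 0.034, 0.999, 0.0]
contact_force: [-1.4, 1.4, 20.6]
finger_gap: 0.0337
gripper_force: 30.0
```

>>> move_arm --pt "0 0 0 0 0 0 0" --pt "0 0 0 0 0 0 0" --pt "0 0 0 0 0 0 0"

```text
time: 19.8
tcp_pos: [0.5012, -0.3807, 0.0124]
orientation: [0.001, 0.034, 0.999, -0.0]
contact_force: [0.1, 0.9, 0.7]
finger_gap: 0.0429
gripper_force: 0.0
```

>>> move_arm --pt "0 0 -0.4 0 0 0 0" --pt "0 0 -0.8 0 0 0 0" --pt "0 0 -1 0 0 0 0" --pt "0 0 -1 0 0 0 -0.1" --pt "0 0 -1 0 0 0 -0.1"

```text
time: 20.42
tcp_pos: [0.5006, -0.3807, 0.1824]
orientation: [0.001, 0.035, 0.999, -0.0]
contact_force: [-0.0, -0.0, -0.2]
finger_gap: 0.0472
gripper_force: 0.0
```

```bash
python3 - <<'E'
from h import *
im=snap('wrist'); s=im['s']; print(s['tcp_pos']); g=im['color'].max(2); P=pts(im); pickle.dump(im,open('w7.pkl','wb'))
u=proj(im,[[.5015,-.3814,.018],[.4892,-.2984,.012]]).round().astype(int); print(u.tolist(),[P[b,a].round(4).tolist() for a,b in u])
Q=P[(P[...,2]>.06)&(P[...,2]<.3)]; 
plan(s,[.6045,-.349,.255],-3.9); save(im,'w7',k=1.4)
E
```

```text
[ 0.50059002 -0.38068383  0.18236886]
[[279, 185], [357, 167]] [[0.5012, -0.381, 0.0178], [0.4894, -0.2984, 0.0101]]
tool-shift units now [-2.54  0.97 -1.81] | after turn [-2.54  0.97 -1.82] turn units [-0.    0.01 -0.01]
```

View pics/w7.png

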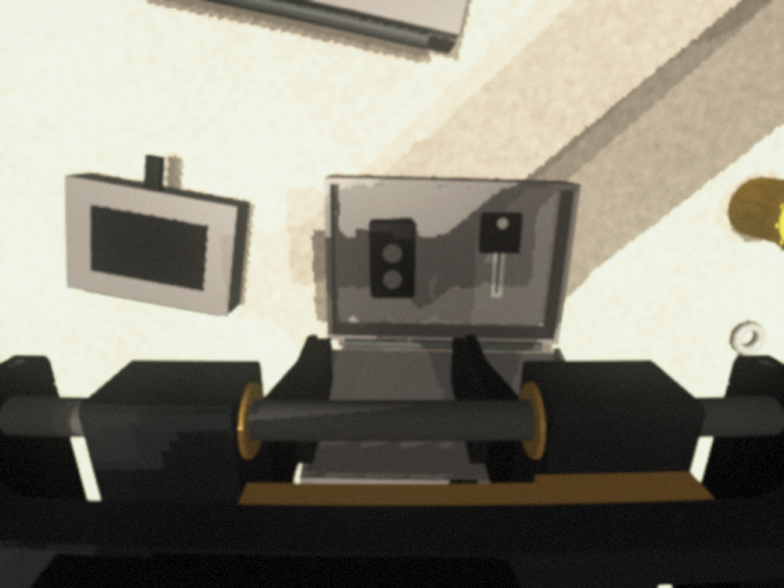

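Both items lie flat and side by side in the case: the remote at (392,258) and the square key at (500,240). I'll take the tab again and close the lid.

>>> move_arm --pt "0 0 -0.9 0 0 0 -0.1" --pt "0 0 -0.9 0 0 0 -0.1" --pt "-0.84 0.32 0 0 0 0 -0.1" --pt "-0.85 0.32 0 0 0 0 -0.1" --pt "-0.85 0.32 0 0 0 0 -0.1"

```text
time: 21.1
tcp_pos: [0.6057, -0.3488, 0.253]
orientation: [0.001, 0.034, 0.999, -0.0]
contact_force: [0.8, 0.0, 0.3]
finger_gap: 0.0479
gripper_force: 0.0
```

>>> move_arm --pt "0 0 1 0 0 0 -0.1" --pt "0 0 1 0 0 0 -0.1" --pt "0 0 0.55 0 0 0 -0.1" --pt "0 0 0 0 0 0 1" --pt "0 0 0 0 0 0 1"

```text
time: 21.72
tcp_pos: [0.6052, -0.3497, 0.1516]
orientation: [0.001, 0.034, 0.999, -0.0]
contact_force: [-0.7, 0.4, 0.1]
finger_gap: 0.0352
gripper_force: 0.0
```

>>> move_arm --pt "0 0 0 0 0 0 1" --pt "0 0 0 0 0 0 1" --pt "0 0 0 0 0 0 1"

```text
time: 22.1
tcp_pos: [0.605, -0.3495, 0.1505]
orientation: [0.001, 0.034, 0.999, -0.0]
contact_force: [0.0, -0.2, 2.7]
finger_gap: 0.0154
gripper_force: 30.0
```

Gripped. Now the reverse arc.

>>> move_arm --pt "0.53 0 -0.11 0 0 0 1" --pt "0.54 0 -0.03 0 0 0 1" --pt "0.54 0 0.05 0 0 0 1" --pt "0.53 0 0.13 0 0 0 1" --pt "0.5 0 0.21 0 0 0 1"

```text
time: 22.72
tcp_pos: [0.5004, -0.3401, 0.1398]
orientation: [0.001, 0.033, 0.999, 0.001]
contact_force: [6.8, 4.1, -3.5]
finger_gap: 0.0159
gripper_force: 30.0
```

>>> move_arm --pt "0.46 0 0.28 0 0 0 1" --pt "0.42 0 0.35 0 0 0 1" --pt "0.36 0 0.41 0 0 0 1" --pt "0.3 0 0.46 0 0 0 1" --pt "0 0 0 0 0 0 1"

```text
time: 23.35
tcp_pos: [0.4389, -0.3345, 0.0784]
orientation: [0.0, 0.034, 0.999, 0.002]
contact_force: [4.2, 8.4, -3.2]
finger_gap: 0.0152
gripper_force: 30.0
```

```bash
python3 - <<'E'
from h import *
s=state(); print(s['tcp_pos'],s['finger_gap'],s['contact_force']); plan(s,[.4203,-.3345,.0185],-3.9)
E
```

```text
[ 0.4389178  -0.3345141   0.07836848] 0.015213094025414138 [ 4.22173559  8.36192067 -3.20333122]
tool-shift units now [ 0.47 -0.04  1.5 ] | after turn [ 0.46 -0.03  1.5 ] turn units [0.04 0.01 0.01]
```

>>> move_arm --pt "0.22 0 0.5 0 0 0 1" --pt "0.15 0 0.5 0 0 0 1" --pt "0.07 0 0.5 0 0 0 1" --pt "0 0 0.1 0 0 0 1" --pt "0 0 0 0 0 0 1"

```text
time: 23.98
tcp_pos: [0.4226, -0.3331, 0.0165]
orientation: [0.001, 0.033, 0.999, 0.003]
contact_force: [0.6, 16.4, 17.8]
finger_gap: 0.0156
gripper_force: 30.0
```

```bash
python3 - <<'E'
from h import *
s=state(); print(s['tcp_pos'],s['finger_gap'],s['contact_force'])
E
```

```text
[ 0.42263011 -0.33308233  0.01649657] 0.015646865412392477 [ 0.63058508 16.44366012 17.79823175]
```

>>> move_arm --pt "0 0 0 0 0 0 0.2" --pt "0 0 0 0 0 0 0.2" --pt "0 0 0 0 0 0 0.2" --pt "0 0 -0.6 0 0 0 0.2" --pt "0 0 -1 0 0 0 0.2"

```text
time: 24.6
tcp_pos: [0.4193, -0.3363, 0.0796]
orientation: [-0.001, 0.035, 0.999, 0.0]
contact_force: [0.9, -0.5, -0.3]
finger_gap: 0.0348
gripper_force: 0.0
```

>>> move_arm --pt "0 0 -1 0 0 0 0" --pt "0 0 -1 0 0 0 0" --pt "-0.37 0.97 -0.5 0 0 0 -0.1" --pt "-0.37 0.97 0 0 0 0 -0.1" --pt "-0.37 0.97 0 0 0 0 -0.1"

```text
time: 25.22
tcp_pos: [0.473, -0.2225, 0.18]
orientation: [0.0, 0.035, 0.999, 0.0]
contact_force: [-0.3, 0.2, 0.1]
finger_gap: 0.0474
gripper_force: 0.0
```

>>> move_arm --pt "-0.37 0.97 0 0 0 0 -0.1" --pt "-0.37 0.97 0 0 0 0 -0.1" --pt "-0.37 0.97 0 0 0 0 -0.1" --pt "-0.37 0.97 0 0 0 0 -0.1" --pt "-0.37 0.97 0 0 0 0 -0.1"

```text
time: 25.85
tcp_pos: [0.5602, -0.034, 0.1797]
orientation: [0.0, 0.035, 0.999, -0.0]
contact_force: [1.2, -0.3, 0.5]
finger_gap: 0.0481
gripper_force: 0.0
```

>>> move_arm --pt "-0.37 0.97 0 0 0 0 -0.1" --pt "-0.37 0.97 0 0 0 0 -0.1" --pt "-0.37 0.97 0 0 0 0 -0.1" --pt "0 0 0 0 0 0.58 -0.1"

```text
time: 26.35
tcp_pos: [0.6127, 0.0819, 0.1789]
orientation: [-0.0, 0.063, 0.998, -0.0]
contact_force: [0.0, -0.6, -0.4]
finger_gap: 0.0479
gripper_force: 0.0
```

```bash
python3 - <<'E'
from h import *
im=snap('wrist'); print(im['s']['tcp_pos'],im['s']['finger_gap']); pickle.dump(im,open('w8.pkl','wb')); save(im,'w8',k=1.4)
t=snap('top'); P=pts(t); m=cv2.inRange(P[...,2],0.02,0.2)
C=np.array([.5044,-.3395]); e=np.array([.9977,-.068]); f=np.array([.068,.9977])
d=P[...,:2]-C; a=d@e; b=d@f; k=(abs(a)<.05)&(abs(b)<.08); Q=P[k]; A=np.c_[a[k],np.ones(k.sum())]
co=np.linalg.lstsq(A,Q[:,2],rcond=None)[0]; print('lid slope,z',co,np.median(Q[:,2]),k.sum())
E
```

```text
[0.61267079 0.08192719 0.17887684] 0.04789940698640667
lid slope,z [0.00388041 0.04200476] 0.041985724757931275 2166
```

View pics/w8.png

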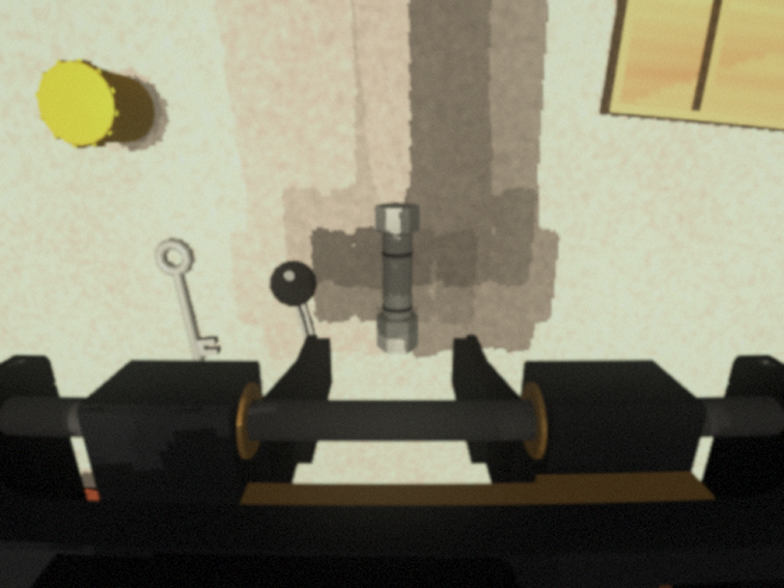

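The lid is shut: its top lies at z = 42.0 mm with a slope of 0.004. The picture shows the torch at (397,278), aligned with the fingers, the ring key with its bow at (174,257) and bit at (208,345), and the round key at (293,284). Next I compute the torch grasp.

```bash
python3 - <<'E'
from h import *
im=pickle.load(open('w8.pkl','rb')); s=state()
e=onz(im,np.array([[397,204],[397,351],[384,280],[412,280]])/1.4,.014); print(e.round(4)); c=(e[0]+e[1])/2
print('len',np.linalg.norm(e[0]-e[1]),'ctr',c,'yaw',np.degrees(np.arctan2(*(e[1]-e[0])[[1,0]])))
plan(s,[c[0],c[1],.009],-7.4)
k=onz(im,np.array([[174,257],[203,358]])/1.4,.006); d=k[1]-k[0]; print('bow',k[0],'yaw',np.degrees(np.arctan2(d[1],d[0])),'origin',k[0]+.038*d/np.linalg.norm(d))
w=pickle.load(open('w1.pkl','rb')); c=w['color'].astype(int)
wv=box(w,((c[...,0]-c[...,2])>45).astype(np.uint8),0.016,'tray',(405,140,559,262))
c=im['color'].astype(int)
E
```

```text
[[0.5735 0.0913 0.014 ]
 [0.6879 0.0773 0.014 ]
 [0.6286 0.0747 0.014 ]
 [0.6312 0.0956 0.014 ]]
len 0.11529556517340041 ctr [0.63071003 0.08428337 0.014     ] yaw -6.983497138652008
tool-shift units now [-0.44  0.22  4.26] | after turn [-0.44  0.21  4.26] turn units [-0.01 -0.   -0.01]
bow [ 0.59248092 -0.0831457   0.006     ] yaw 0.7668728027574716 origin [ 0.63047752 -0.08263711  0.006     ]
tray ctr [0.4693 0.3386] size [0.1711 0.1504] ang 79.4 px [492. 207.]
```

>>> move_arm --pt "-0.44 0.22 1 0 0 0 -0.1" --pt "0 0 1 0 0 0 -0.1" --pt "0 0 1 0 0 0 -0.1" --pt "0 0 0.8 0 0 0 -0.1" --pt "0 0 0.45 0 0 0 -0.1"

```text
time: 27.08
tcp_pos: [0.6299, 0.0836, 0.0083]
orientation: [-0.001, 0.065, 0.998, -0.0]
contact_force: [-0.1, 0.5, 1.0]
finger_gap: 0.0479
gripper_force: 0.0
```

>>> move_arm --pt "0 0 0 0 0 0 1" --pt "0 0 0 0 0 0 1" --pt "0 0 0 0 0 0 1" --pt "0 0 0 0 0 0 1" --pt "0 0 0 0 0 0 1"

```text
time: 27.7
tcp_pos: [0.6313, 0.0847, 0.0108]
orientation: [0.001, 0.065, 0.998, 0.0]
contact_force: [-1.4, -0.2, 6.6]
finger_gap: 0.0214
gripper_force: 30.0
```

```bash
python3 - <<'E'
from h import *
s=state(); print(s['tcp_pos'],s['finger_gap'],s['gripper_force'],s['contact_force']); plan(s,[.4752,.3701,.15],-10.6)
E
```

```text
[0.63133971 0.08472127 0.01084566] 0.02140960078912228 30.000495314598083 [-1.39955671 -0.16500438  6.55596647]
tool-shift units now [ 4.79  6.57 -3.48] | after turn [ 5.15  6.29 -3.48] turn units [0.01 0.01 0.53]
```

>>> move_arm --pt "0 0 -0.5 0 0 0 1" --pt "0 0 -0.8 0 0 0 1" --pt "0 0 -0.8 0 0 0 1" --pt "0 0 -0.8 0 0 0 1" --pt "0 0 -0.6 0 0 0.53 1"

```text
time: 28.32
tcp_pos: [0.6309, 0.0843, 0.1525]
orientation: [0.001, 0.093, 0.996, 0.0]
contact_force: [0.4, -0.7, -1.9]
finger_gap: 0.0208
gripper_force: 30.0
```

>>> move_arm --pt "0.5 0.6 0 0 0 0 1" --pt "0.75 0.92 0 0 0 0 1" --pt "0.75 0.92 0 0 0 0 1" --pt "0.75 0.92 0 0 0 0 1" --pt "0.75 0.92 0 0 0 0 1"

```text
time: 28.95
tcp_pos: [0.5237, 0.2798, 0.151]
orientation: [0.0, 0.092, 0.996, 0.0]
contact_force: [1.1, -0.1, -0.6]
finger_gap: 0.0213
gripper_force: 30.0
```

>>> move_arm --pt "0.75 0.92 0 0 0 0 1" --pt "0.75 0.92 0 0 0 0 1" --pt "0.15 0.17 0 0 0 0 1" --pt "0 0 0 0 0 0 1"

```text
time: 29.45
tcp_pos: [0.4744, 0.3698, 0.1505]
orientation: [0.0, 0.092, 0.996, 0.0]
contact_force: [1.3, -1.3, -0.5]
finger_gap: 0.0208
gripper_force: 30.0
```

```bash
python3 - <<'E'
from h import *
im=snap('wrist'); s=im['s']; print(s['tcp_pos'],s['finger_gap'],s['gripper_force']); plan(s,[.4752,.3701,.018],-10.6)
u=proj(im,[[.4752,.3701,.006]]); print(u)
E
```

```text
[0.47438839 0.3697754  0.15045613] 0.02078419683346576 29.99757707118988
tool-shift units now [-0.02  0.01  3.31] | after turn [-0.02  0.01  3.31] turn units [0.   0.   0.01]
[[279.57741548 190.23812935]]
```

>>> move_arm --pt "0 0 1 0 0 0 1" --pt "0 0 1 0 0 0 1" --pt "0 0 0.8 0 0 0 1" --pt "0 0 0.35 0 0 0 1" --pt "0 0 0.15 0 0 0 1"

```text
time: 30.12
tcp_pos: [0.4752, 0.3689, 0.018]
orientation: [0.0, 0.093, 0.996, -0.0]
contact_force: [1.2, 0.4, 0.0]
finger_gap: 0.0212
gripper_force: 30.0
```

```bash
python3 - <<'E'
from h import *
s=state(); print(s['tcp_pos'],s['contact_force'])
E
```

```text
[0.47524288 0.36887067 0.01795189] [1.2196636  0.38048469 0.02211216]
```

>>> move_arm --pt "0 0 0.03 0 0 0 1" --pt "0 0 0 0 0 0 0.2" --pt "0 0 0 0 0 0 0.2" --pt "0 0 0 0 0 0 0.2"

```text
time: 30.62
tcp_pos: [0.4746, 0.3701, 0.017]
orientation: [0.0, 0.092, 0.996, 0.0]
contact_force: [0.9, 0.3, 0.3]
finger_gap: 0.0338
gripper_force: 0.0
```

>>> move_arm --pt "0 0 -0.4 0 0 0 0.2" --pt "0 0 -0.8 0 0 0 0.2" --pt "0 0 -1 0 0 0 0.2" --pt "0 0 -1 0 0 0 0.2" --pt "0 0 0 0 0 0 0.2"

```text
time: 31.25
tcp_pos: [0.4762, 0.3706, 0.1487]
orientation: [0.002, 0.093, 0.996, 0.003]
contact_force: [0.2, -0.2, -1.2]
finger_gap: 0.0346
gripper_force: 0.0
```

```bash
python3 - <<'E'
from h import *
im=snap('wrist'); s=im['s']; P=pts(im); C=np.array([.4693,.3386]); a=np.radians(-10.6); e=np.array([np.cos(a),np.sin(a)]); f=np.array([-e[1],e[0]])
d=P[...,:2]-C; x=d@e; y=d@f; k=(y>-.01)&(y<.075)&(abs(x)<.065)&(P[...,2]>.018)&(P[...,2]<.06)
print('torch x',x[k].min(),x[k].max(),'y',np.percentile(y[k],[2,50,98]),'ztop',np.percentile(P[...,2][k],[50,95,99]),k.sum())
plan(s,[.605,-.083,.14],0.8)
E
```

```text
torch x -0.05802942041463304 0.05281555592087879 y [0.01763445 0.03232001 0.04661558] ztop [0.02932548 0.03377105 0.0343176 ] 3405
tool-shift units now [ -5.25 -10.55   0.18] | after turn [ -3.06 -11.38   0.22] turn units [ 0.05  0.03 -1.9 ]
```

The torch lies level in the wide compartment: y = 32 mm, x ≈ −3 mm, top at 34 mm. Now for the ring key.

>>> move_arm --pt "-0.48 -0.96 0 0 0 0 0.2" --pt "-0.48 -0.96 0 0 0 0 0.2" --pt "-0.48 -0.96 0 0 0 0 0.2" --pt "-0.48 -0.96 0 0 0 0 0.2" --pt "-0.48 -0.96 0 0 0 0 0.2"

```text
time: 31.92
tcp_pos: [0.5331, 0.1619, 0.1439]
orientation: [-0.001, 0.092, 0.996, -0.0]
contact_force: [0.6, 1.1, 0.3]
finger_gap: 0.0349
gripper_force: 0.0
```

>>> move_arm --pt "-0.48 -0.96 0 0 0 0 0.2" --pt "-0.48 -0.96 0 0 0 0 0.2" --pt "-0.48 -0.96 0 0 0 0 0.2" --pt "-0.48 -0.96 0 0 0 0 0.2" --pt "-0.48 -0.96 0 0 0 0 0.2"

```text
time: 32.55
tcp_pos: [0.5923, -0.0442, 0.1438]
orientation: [-0.001, 0.092, 0.996, -0.0]
contact_force: [-0.0, 0.8, 1.0]
finger_gap: 0.0345
gripper_force: 0.0
```

>>> move_arm --pt "-0.48 -0.96 0 0 0 0 0.2" --pt "0 0 0 0 0 -0.63 0.2" --pt "0 0 0 0 0 -0.63 0.2" --pt "0 0 0 0 0 -0.63 0.2"

```text
time: 33.05
tcp_pos: [0.6037, -0.0844, 0.1437]
orientation: [-0.001, -0.007, 1.0, -0.0]
contact_force: [-0.1, 0.1, 0.5]
finger_gap: 0.035
gripper_force: 0.0
```

```bash
python3 - <<'E'
from h import *
im=snap('wrist'); s=im['s']; print(s['tcp_pos'],s['orientation']); save(im,'w9',k=1.4); pickle.dump(im,open('w9.pkl','wb'))
E
```

```text
[ 0.60370761 -0.08436331  0.14365213] [-8.53819261e-04 -7.38580061e-03  9.99972360e-01 -1.10800532e-05]
```

View pics/w9.png

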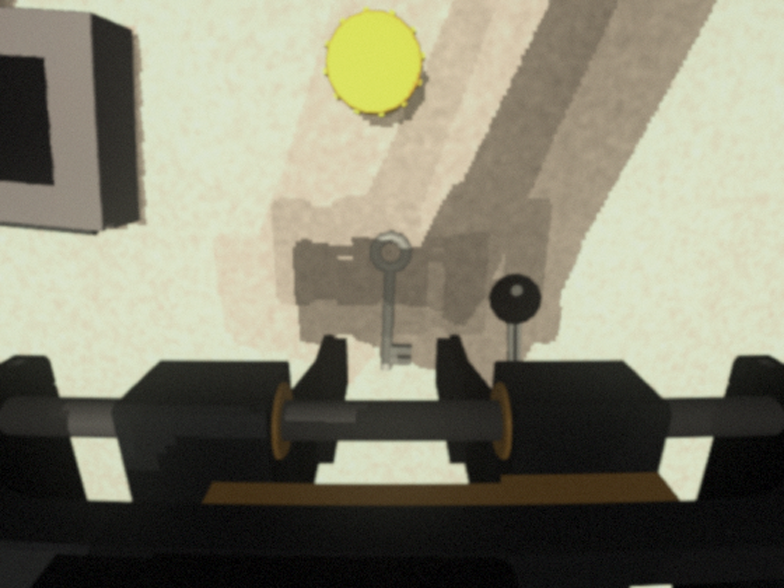

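The ring key's bow is at (390,252) and its shaft runs to (387,366). The round key at (515,300) is outside the fingers.

```bash
python3 - <<'E'
from h import *
im=pickle.load(open('w9.pkl','rb')); s=state()
k=onz(im,np.array([[390.5,252],[387,366],[515,299]])/1.4,.006); d=(k[1]-k[0]); L=np.linalg.norm(d); o=k[0]+.038*d/L; yaw=np.degrees(np.arctan2(d[1],d[0]))
print(k.round(4),L,o.round(4),yaw); plan(s,[o[0],o[1],.006],yaw)
E
```

```text
[[ 0.5924 -0.0848  0.006 ]
 [ 0.6778 -0.0861  0.006 ]
 [ 0.6247  0.0028  0.006 ]] 0.08549046971330783 [ 0.6304 -0.0854  0.006 ] -0.9086038732570892
tool-shift units now [-0.67 -0.04  3.44] | after turn [-0.67 -0.02  3.44] turn units [-0.   -0.01  0.32]
```

>>> move_arm --pt "-0.67 -0.03 0.6 0 0 0.3 0.3" --pt "0 0 1 0 0 0 0.3" --pt "0 0 1 0 0 0 0.3" --pt "0 0 0.6 0 0 0 0.3" --pt "0 0 0.27 0 0 0 0.3"

```text
time: 33.72
tcp_pos: [0.63, -0.085, 0.0038]
orientation: [-0.001, 0.01, 1.0, -0.0]
contact_force: [0.5, 0.1, -0.3]
finger_gap: 0.0306
gripper_force: 0.0
```

>>> move_arm --pt "0 0 0 0 0 0 1" --pt "0 0 0 0 0 0 1" --pt "0 0 0 0 0 0 1" --pt "0 0 0 0 0 0 1" --pt "0 0 0 0 0 0 1"

```text
time: 34.35
tcp_pos: [0.6323, -0.0852, 0.008]
orientation: [0.001, 0.009, 1.0, 0.0]
contact_force: [-4.1, 0.0, 17.0]
finger_gap: 0.0011
gripper_force: 9.4
```

```bash
python3 - <<'E'
from h import *
s=state(); print(s['tcp_pos'],s['finger_gap'],s['gripper_force'],s['contact_force']); plan(s,[.4601,.2894,.15],-10.6)
E
```

```text
[ 0.63232468 -0.08519701  0.00795325] 0.0010630215951964919 9.401997327804565 [-4.14310207e+00  3.27808166e-03  1.70450302e+01]
tool-shift units now [ 4.47  9.29 -3.56] | after turn [ 5.95  8.41 -3.55] turn units [0.01 0.02 1.59]
```

The fingers closed over the top of the round shaft (gap 1 mm), so the tips were too high. I'll open slightly, go lower and re-grip.

>>> move_arm --pt "0 0 -0.2 0 0 0 0.55" --pt "0 0 0 0 0 0 0.55" --pt "0 0 0 0 0 0 0.55" --pt "0 0 0.1 0 0 0 0.55" --pt "0 0 0.17 0 0 0 0.55"

```text
time: 34.98
tcp_pos: [0.6311, -0.0851, 0.0024]
orientation: [-0.0, 0.009, 1.0, 0.0]
contact_force: [0.4, 0.2, 0.5]
finger_gap: 0.0196
gripper_force: 0.0
```

>>> move_arm --pt "0 0 0 0 0 0 0.55"

```text
time: 35.1
tcp_pos: [0.6306, -0.085, 0.002]
orientation: [-0.001, 0.009, 1.0, 0.0]
contact_force: [-1.2, -0.6, -0.2]
finger_gap: 0.0197
gripper_force: 0.0
```

```bash
python3 - <<'E'
from h import *
s=state(); print(s['tcp_pos'],s['finger_gap'],s['contact_force'])
im=snap('wrist'); g=im['color']; pickle.dump(im,open('w10.pkl','wb'))
c=g[150:250,240:320]; gg=c.max(2); print(gg[::10,::5])
E
```

```text
[ 0.63059085 -0.08499842  0.00195802] 0.019662596045583056 [-1.20446193 -0.58569301 -0.20869628]
[[234 234 225 221 221 223 221 226 228 228 228 224 222 215 220 219]
 [232 222 221 219 221 222 221 217 221 225 227 228 228 226 229 229]
 [223 226 222 214 159 171 180 201 202 180 167 148 229 228 224 227]
 [226 219 218 165 202 183 158 181 201 162 178 193 168 163 221 141]
 [221 227 183 187 179 126 217 213 221 226 209 178 191 128 134 134]
 [220 218 199 178 189 154 145 221 221 213 145 186 167 104 136 135]
 [139 134 127 131 103 112 156 189 190 217 213 116 128 134 132 135]
 [138 137 132 131 132 132 121 106 108  99 133 133 127 126 128 134]
 [134 133 129 128 133 131 125 102 107  95 128 133 130 136 130 135]
 [118  81  49 114 115 128 126 103 111  92 124 129 113 116  42 112]]
```

>>> move_arm --pt "0 0 0.05 0 0 0 0.55" --pt "0 0 0 0 0 0 1" --pt "0 0 0 0 0 0 1" --pt "0 0 0 0 0 0 1" --pt "0 0 0 0 0 0 1"

```text
time: 35.78
tcp_pos: [0.6312, -0.0851, 0.001]
orientation: [0.0, 0.009, 1.0, 0.0]
contact_force: [0.3, -0.1, -0.6]
finger_gap: 0.0073
gripper_force: 30.0
```

```bash
python3 - <<'E'
from h import *
s=state(); print(s['tcp_pos'],s['finger_gap'],s['gripper_force'],s['contact_force'])
E
```

```text
[ 0.63120127 -0.08510161  0.000988  ] 0.007270790417413528 29.995451867580414 [ 0.32164121 -0.1014617  -0.64697976]
```

>>> move_arm --pt "0 0 -0.4 0 0 0 1" --pt "0 0 -0.8 0 0 0 1" --pt "0 0 -0.8 0 0 0 1" --pt "0 0 -0.8 0 0 0.8 1" --pt "0 0 -0.8 0 0 0.8 1"

```text
time: 36.4
tcp_pos: [0.6312, -0.0853, 0.1472]
orientation: [0.0, 0.094, 0.996, 0.0]
contact_force: [0.7, 0.2, -0.9]
finger_gap: 0.0067
gripper_force: 30.0
```

>>> move_arm --pt "0.6 0.84 0 0 0 0 1" --pt "0.6 0.84 0 0 0 0 1" --pt "0.6 0.84 0 0 0 0 1" --pt "0.6 0.84 0 0 0 0 1" --pt "0.6 0.84 0 0 0 0 1"

```text
time: 37.02
tcp_pos: [0.5438, 0.1032, 0.1459]
orientation: [0.0, 0.093, 0.996, 0.001]
contact_force: [0.5, 0.5, -0.5]
finger_gap: 0.0069
gripper_force: 30.0
```

>>> move_arm --pt "0.6 0.84 0 0 0 0 1" --pt "0.6 0.84 0 0 0 0 1" --pt "0.6 0.84 0 0 0 0 1" --pt "0.6 0.84 0 0 0 0 1" --pt "0.5 0.84 0 0 0 0 1"

```text
time: 37.65
tcp_pos: [0.4607, 0.2899, 0.146]
orientation: [0.0, 0.093, 0.996, 0.001]
contact_force: [0.9, -0.1, -0.8]
finger_gap: 0.007
gripper_force: 30.0
```

```bash
python3 - <<'E'
from h import *
im=snap('wrist'); s=im['s']; print(s['tcp_pos'],s['finger_gap'],s['gripper_force']); plan(s,[.4601,.2894,.0085],-10.6); pickle.dump(im,open('w11.pkl','wb')); save(im,'w11',k=1.4)
E
```

```text
[0.46073479 0.28992514 0.14603111] 0.006993149248436058 29.994494318962097
tool-shift units now [ 0.01 -0.02  3.44] | after turn [ 0.01 -0.02  3.44] turn units [ 0.01 -0.   -0.01]
```

View pics/w11.png

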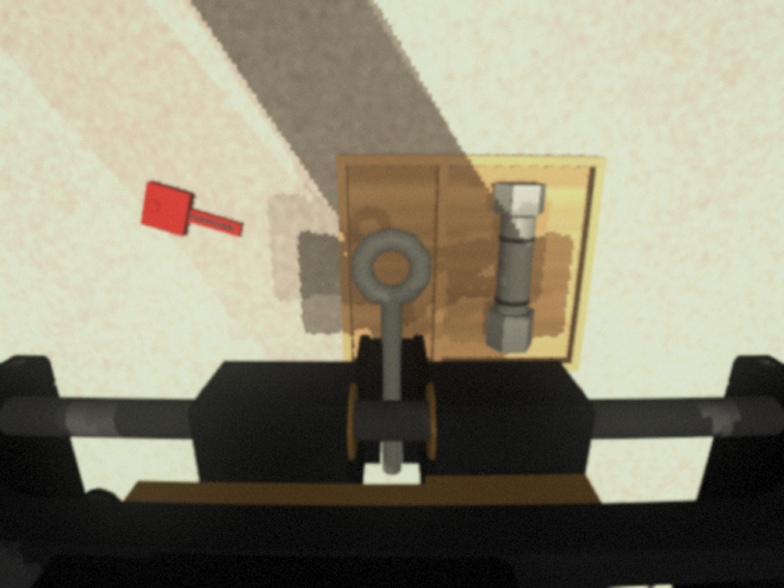

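The key is held with its bow at (392,268), and the torch lies in the wide compartment at (515,265). I'll check the key's pitch from depth before lowering it.

```bash
python3 - <<'E'
from h import *
im=pickle.load(open('w11.pkl','rb')); s=im['s']; P=pts(im); q=s['orientation']; M=R.from_quat([q[1],q[2],q[3],q[0]]).as_matrix()
for u,v in [(392,235),(360,268),(424,268),(392,298),(384,310),(392,310),(400,310),(392,325),(392,340),(392,355),(392,370),(392,385),(392,465)]:
    p=P[int(v/1.4),int(u/1.4)]; print((u,v),p.round(4),'tool',((p-s['tcp_pos'])@M).round(4))
E
```

```text
(392, 235) [0.4105 0.3    0.1515] tool [ 0.0512  0.0006 -0.0054]
(360, 268) [0.4202 0.2865 0.1519] tool [ 0.0392 -0.0109 -0.0058]
(424, 268) [0.4239 0.3085 0.1533] tool [ 0.0396  0.0114 -0.0072]
(392, 298) [0.433  0.2957 0.1522] tool [ 0.0283  0.0006 -0.0062]
(384, 310) [0.4377 0.2917 0.1509] tool [ 0.023  -0.0025 -0.0048]
(392, 310) [0.4377 0.2948 0.1524] tool [ 0.0235  0.0006 -0.0063]
(400, 310) [0.4387 0.2973 0.151 ] tool [ 0.023   0.0031 -0.005 ]
(392, 325) [0.4436 0.2937 0.1526] tool [ 0.0176  0.0006 -0.0065]
(392, 340) [0.4486 0.2928 0.1536] tool [ 0.0124  0.0006 -0.0076]
(392, 355) [0.4552 0.2915 0.1528] tool [ 0.0057  0.0006 -0.0067]
(392, 370) [0.4616 0.2904 0.1528] tool [-0.0007  0.0006 -0.0067]
(392, 385) [0.4685 0.289  0.1519] tool [-0.0078  0.0006 -0.0059]
(392, 465) [0.5049 0.2822 0.1523] tool [-0.0449  0.0006 -0.0063]
```

The key is level within noise. I'll lower it into the narrow compartment and release.

>>> move_arm --pt "0 -0.02 1 0 0 0 1" --pt "0 0 1 0 0 0 1" --pt "0 0 0.8 0 0 0 1" --pt "0 0 0.4 0 0 0 1" --pt "0 0 0.22 0 0 0 1"

```text
time: 38.33
tcp_pos: [0.4616, 0.288, 0.0084]
orientation: [0.0, 0.093, 0.996, 0.0]
contact_force: [-0.5, 0.6, -1.1]
finger_gap: 0.007
gripper_force: 30.0
```

>>> move_arm --pt "0 0 0 0 0 0 0.65" --pt "0 0 0 0 0 0 0.65" --pt "0 0 0 0 0 0 0.65"

```text
time: 38.7
tcp_pos: [0.4616, 0.2884, 0.0089]
orientation: [0.0, 0.093, 0.996, 0.001]
contact_force: [1.9, -1.2, -0.0]
finger_gap: 0.0151
gripper_force: 0.0
```

>>> move_arm --pt "0 0 -0.3 0 0 0 0.65" --pt "0 0 -0.6 0 0 0 0.65" --pt "0 0 -1 0 0 0 0.65" --pt "0 0 -1 0 0 0 0.65" --pt "0.5 0 -1 0 0 0 0.65"

```text
time: 39.33
tcp_pos: [0.4425, 0.2909, 0.1664]
orientation: [0.001, 0.094, 0.996, 0.0]
contact_force: [-1.1, 0.8, -0.1]
finger_gap: 0.0152
gripper_force: 0.0
```

```bash
cat > chk.py <<'E'
from h import *
im=snap('wrist'); s=im['s']; print(s['tcp_pos'],s['finger_gap'],s['contact_force']); P=pts(im); pickle.dump(im,open('w12.pkl','wb'))
C=np.array([.4693,.3386]); a=np.radians(-10.6); e=np.array([np.cos(a),np.sin(a)]); f=np.array([-e[1],e[0]])
d=P[...,:2]-C; x=d@e; y=d@f; z=P[...,2]
c=im['color'].astype(int); grey=(abs(c[...,0]-c[...,2])<30)
for n,lo,hi in [('key',-.077,-.023),('torch',-.012,.077)]:
    k=(y>lo)&(y<hi)&(abs(x)<.066)&(z<.06)&grey&(c.max(2)>40)&(z>.0095)
    print(n,'x',np.percentile(x[k],[1,50,99]).round(4),'y',np.percentile(y[k],[1,50,99]).round(4),'z',np.percentile(z[k],[5,50,95]).round(4),k.sum())
    if n=='key':
        for x0 in np.arange(-.06,.06,.015):
            j=k&(x>x0)&(x<x0+.015)
            if j.sum()>3: print('   x',round(x0,3),'y',np.percentile(y[j],[5,50,95]).round(4),'z',np.median(z[j]).round(4),j.sum())
E
python3 chk.py
```

```text
[0.44248208 0.29085672 0.16640653] 0.015198369925073793 [-1.07359726  0.76671581 -0.10263228]
key x [-0.0497 -0.017   0.0466] y [-0.0638 -0.05   -0.0363] z [0.0109 0.0126 0.0139] 1025
   x -0.06 y [-0.0596 -0.0513 -0.043 ] z 0.0127 104
   x -0.045 y [-0.0637 -0.0513 -0.039 ] z 0.0126 250
   x -0.03 y [-0.0593 -0.0509 -0.0435] z 0.0129 172
   x -0.015 y [-0.054  -0.051  -0.0479] z 0.0127 95
   x 0.0 y [-0.0541 -0.051  -0.0479] z 0.0126 93
   x 0.015 y [-0.0542 -0.0511 -0.0479] z 0.0126 96
   x 0.03 y [-0.0532 -0.0458 -0.0361] z 0.0123 198
   x 0.045 y [-0.0533 -0.0511 -0.0488] z 0.0129 17
torch x [-0.0573 -0.0064  0.0501] y [0.0169 0.0288 0.0444] z [0.0209 0.0292 0.0337] 2728
```

The key lies level in the narrow compartment at tray y = −51 mm, roughly centred along x, with its top at 13 mm. The torch, the shut lid and the case contents are all in order, and the robot is clear of everything. I'll let it settle and hand in.

>>> move_arm --pt "0 0 0 0 0 0 0.65" --pt "0 0 0 0 0 0 0.65" --pt "0 0 0 0 0 0 0.65"

```text
time: 39.75
tcp_pos: [0.4415, 0.291, 0.1634]
orientation: [-0.0, 0.093, 0.996, -0.001]
contact_force: [-0.7, -0.6, -0.6]
finger_gap: 0.0147
gripper_force: 0.0
```

```bash
python3 -c "
from cell import job_done; print(job_done())"
```

```text
the job is handed in; nothing more can be done
None
```

The job is handed in at about 40 s (no verdict came back): by my last measurements the torch and ring-bowed key lie level in their tray compartments, the square key and remote were flat in the case before I shut its lid fully, and I never touched the round key or battery box.

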